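# Clear the cookie jar and push up the hidden lamp switch

### The arm

A 7-joint arm with a two-finger parallel gripper is mounted at the origin on the work surface. World frame = base frame: x ahead of the robot, y to its left, z up, the work surface at z = 0. Lengths are in m, angles in rad, forces in N, time in s.
With the tool pointing down it reaches from about 0.425 to 0.875 m from the base axis. Payload 4.7 kg.
Tool frame: the origin (TCP) lies between the finger pads; the fingertips stand 8 mm ahead of it and the grasp point (between the pads) lies 11 mm behind it (nose_length is the distance from the TCP to the fingertips, in m); x points along the fingers, y is the direction in which the jaws open and shut, and the axes are right-handed (so a half turn about x gives the same grasp; the last joint's range is limited). The gripper opens to 85 mm and grips with 20 to 120 N. Pads are 22 mm wide; open, the fingers measure 114 mm over their backs; the gripper's body (76 mm by 85 mm) begins 54 mm behind the grasp point. The pads swing forward as they close: fully open they stand 13 mm farther back than shut.
Start: joints at [-1.322, 0.321, -0.07, 1.45, 0.023, 1.371, -0.057], TCP at [0.151, 0.632, 0.239] pointing down, gripper open.
Joint ranges: [-2.86, 2.86], [-0.3, 2.09], [-1.38, 1.24], [0.06, 2.45], [-1.56, 4.7], [0.09, 2.05], [-2.69, 2.69]. Speed limits (rad/s): [2.57, 2.57, 3.14, 3.14, 3.14, 3.14, 3.14].

### API

Orientations are given as a rotation vector (axis times angle).
In Python, from cell import * gives the robot as it stands.
- The arm moves only by the tool apply_moves, never from a script. Its argument "increments" is a list of rows, each a list of 3 entries, a list of its own where there are three numbers: the opening, from -1 (shut) to 1 (fully open), then the shift along the tool's x, y, z in m, then the turn about the tool's x in rad. In form: [[grip, [tx, ty, tz], spin], ...]. A call has 1 to 8 rows; each row is the pose to reach, as a shift and turn from the pose measured when the call began, along the tool's axes at that moment; what a row does not reach only later rows make up. A row lasts 1/10 s, in which the tool goes at most 50 mm and 8.59 degrees, less where a joint would pass 70% of its speed; a pose out of reach is approached as far as the arm can. A call with a gripper value outside its range is refused whole. The fingers move at their own pace and stop on an object; "grip_force" is the grip in N (left out, the last holds). Time passes only in rows, so rows that repeat a pose let the fingers close. It gives the time, the measured TCP pose, the force and the opening at its end, in the units of the state.
- read_state(): the state, without advancing time (a new reading comes with each control period).
- snapshot(name): name is "scene" or "top"; returns (picture, depth): 384x512x3 uint8, blue, green, red; 384x512 float32, m along the optical axis (not along the pixel's ray), 0 where there is no reading.
- calibration(name): a dict with "fov_y" (degrees; the focal length in pixels is half the picture's height over the tangent of half this angle, whatever the lens; pixels are square), "cx", "cy" (the principal point, pixels), "rvec" (rotation vector, rad) and "tvec" (3), from world to camera coordinates, as OpenCV has them. Camera axes: x right, y down, z forward; pixel columns grow to the right and rows downward; lengths in m; the calibration is good to about 2 mm. A picture is of the moment at which its call begins. calibration takes no time and is no camera call.
- finish_job(): hands the job in, once; it reports no verdict.
Trained networks look in the newest picture that a camera, given by its name, has taken for a name from the list of things; names that differ only in an ending like _2 or _b are one class to them, and where a whole thing is asked for, a point or a joint stands for the part that bears it (a point fixed in the world has none). Each returns a list of dicts, best first, with "p" (0 to 1); they miss things now and then, are a little off and sometimes report something else, mostly with a low value. They report only what shows in the picture. A call takes as long as a camera call. They do not tell look-alikes from the thing itself.
- look_for(label, camera): "bbox" ([left, top, right, bottom] in pixels, round what is visible of it).
- outline_of(label, camera): "pixels" (384x512 bool, what is visible of it) and "bbox" ([left, top, right, bottom] in pixels, round what is visible of it).
The state is a dict: "time_s": time; "joint_pos": joint angles; "joint_vel": joint speeds; "joint_efforts": joint torques, N m; "tool_pos": TCP position; "eef_rot": TCP orientation; "wrist_force": force on the tool from outside, world axes, zero at the start; "wrist_torque": the same for the moment, N m; "finger_gap": opening from 0.0 (shut) to 1.0 (fully open).
Only numpy, scipy, OpenCV 4.12 (cv2) and the standard library are available. Lean on these libraries where they do the work, as an engineer would, in place of code of your own. Each camera call takes 0.05 s, during which the arm holds its last target. There are 200 camera calls.

### The job

The cookie jar stands in front of the shelf lamp's switch: lift it away and set it down upright, wholly on the round ceramic coaster. Then reach in under the shelf's front lip and push the lamp's white switch bar up from below until it is fully home. Do not let the jar fall or drop it, and leave the dustpan, and the scraper on the shelf, where they lie.

Things in the scene. Friction and masses are not known exactly. Their poses are not given: they have to be found in the camera images.
- jar_mid (a point): Half-way up the axis of the loose glass cookie jar (z up). 160 mm tall, about 0.45 kg; body 84 mm across up to 90 mm above the foot (foot 78 mm), narrowing to 56 mm at 113 mm. Grasp its aluminium twist cap (does not turn): 56 mm across, 124 to 160 mm above the foot, cap centre 62 mm above this point. At first it stands on the bench, its axis 85 to 100 mm in front of the shelf's lip.
- coaster_top (a point): Centre of the top face of the loose round white ceramic coaster, 120 mm across, 10 mm thick, 0.3 kg, lying on the bench left or right of the work.
- switch_clip: Fixed metal clip of the lamp switch, on the shelf's front lip; from above a flat plate 100 mm wide on the shelf top, centred over the switch. Origin on the bench (z = 0) below the lip's front face, mid-switch; x square to the lip, into the shelf, away from the robot; y along the lip. Lip from 182 to 200 mm above the bench; clip from 180 to 205 mm, its cover 2 mm ahead of the lip. It varies along the shelf.
- switch_face (a point): Centre of the underside of the white switch bar, axes as switch_clip. Bar 120 mm along the lip (y), 30 mm deep (x), its front 10 mm and this point 25 mm behind the lip's front face. When off its underside is 134 mm above the bench, 48 mm below the lip's: shut fingertips tilted 40 to 45 degrees from straight down can reach in under the lip and push it up. Free space below it down to the bench.
- lamp_switch (a joint): Upward travel of the switch bar in m: 0 = off (down), 0.008 = fully home (up, against its stop). Moves straight up with about 3 N of friction, no spring, and stays where it is left.
- shelf: Fixed birch shelf, 460 mm wide (y), 230 mm deep (x), top 200 mm above the bench, on two side panels that begin 75 mm behind the lip. Origin on the bench below the middle of the front face of its lip, x into the shelf. A thin rail 325 mm above the bench runs along its back with a small grey caddy hung from it.
- dustpan: Loose aluminium dustpan, 150 by 160 mm, 45 mm high, lying on the bench on the other side from the coaster; its handle reaches 174 mm from the origin towards its -x. Origin at the centre of its underside. To be left alone.
- scraper: Loose silicone scraper, 200 mm long, 10 mm thick, lying flat on the shelf top behind the lip. Origin on its underside. To be left alone.
Things that resemble listed ones, but are neither listed nor needed, are in the scene too. There is more than one size of the part that bears coaster_top; the job needs the smaller. Leave any blue look-alike of the part that bears jar_mid alone.

How it is judged:
By the outcome, as a careful person would: the job done as asked, in the order asked, and still so for the second after the job is handed in, with the robot touching nothing.
It also fails if it takes over 45 s, if anything falls off the work surface, if the arm or the gripper's body presses on something with over 40 N, if the wrist force passes 120 N, or if a joint passes its speed limit or range.

## Working session

There is one attempt and no reset: what is moved stays moved. The work goes in short steps, Python scripts to look and compute and a tool call to move; the robot and the scene stay as the last step left them, time stands still between calls to the robot, and variables do not carry over. Pictures are saved under pics/ and viewed, about 8 in all and at most 12, crops included, and the job is handed in when it is done.

Besides the shell and the picture viewer there is one more tool, called after "Request:" in YAML: its name, and indented under it one key for each argument. apply_moves: Moves the arm, as the interface text tells. Its arguments: {"type":"object","properties":{"increments":{"type":"array","items":{"type":"array"}},"grip_force":{"type":"number"}},"required":["increments"]}

```bash
mkdir -p pics; ls
cat > h.py <<'E'
from cell import *
import numpy as np, cv2
def cam(n):
    c=calibration(n); f=192/np.tan(np.radians(c['fov_y'])/2)
    return c,f,cv2.Rodrigues(np.array(c['rvec'],float))[0],np.array(c['tvec'],float)
def cloud(n,d):
    c,f,R,t=cam(n); v,u=np.mgrid[0:384,0:512]
    P=np.stack([(u-c['cx'])/f*d,(v-c['cy'])/f*d,d],-1)
    return (P-t)@R   # world, HxWx3
def proj(n,p):
    c,f,R,t=cam(n); q=R@np.array(p)+t; return q[0]/q[2]*f+c['cx'],q[1]/q[2]*f+c['cy']
def Rt(): return cv2.Rodrigues(np.array(read_state()['eef_rot'],float))[0]
E
python3 - <<'E'
from h import *
ims=[]
for n in ("scene","top"):
    im,d=snapshot(n); np.save(n+'.npy',d); cv2.imwrite(n+'.png',im); 
    im=cv2.resize(im,(800,600)); cv2.imwrite(f'pics/{n}1.png',im)
    W=cloud(n,d)
    np.save(n+'W.npy',W)
    for l in ("jar_mid","coaster_top","switch_clip","shelf","dustpan","scraper","lamp_switch"):
        for r in outline_of(l,n)[:4]:
            m=r['pixels']&(d>0)
            print(n,l,round(r['p'],2),np.round(r['bbox']).astype(int),np.round(np.median(W[m],0),3) if m.any() else None,np.round(np.percentile(W[m],[2,98],axis=0),3).tolist() if m.any() else '')
s=read_state(); print(s); print(Rt().round(3))
E
```

```text
pics
scene jar_mid 0.67 [222 155 250 204] [ 0.564 -0.094  0.109] [[0.53, -0.139, 0.026], [0.593, -0.077, 0.162]]
scene jar_mid 0.56 [246 183 279 236] [0.568 0.036 0.111] [[0.533, -0.009, 0.022], [0.596, 0.055, 0.161]]
scene coaster_top 0.93 [321 200 381 251] [0.355 0.156 0.014] [[0.276, 0.078, 0.002], [0.429, 0.228, 0.017]]
scene coaster_top 0.63 [360 270 409 318] [0.431 0.351 0.01 ] [[0.375, 0.294, 0.005], [0.485, 0.402, 0.013]]
scene switch_clip 0.7 [205 182 245 218] [0.678 0.022 0.205] [[0.648, -0.029, 0.2], [0.705, 0.068, 0.207]]
scene shelf 0.85 [ 94 136 295 360] [0.794 0.143 0.2  ] [[0.655, -0.197, 0.026], [0.876, 0.246, 0.33]]
scene dustpan 0.84 [206 117 270 166] [ 0.421 -0.346  0.005] [[0.302, -0.418, 0.001], [0.516, -0.259, 0.042]]
scene scraper 0.61 [127 165 207 214] [ 0.744 -0.072  0.208] [[0.68, -0.106, 0.202], [0.867, -0.055, 0.211]]
scene scraper 0.24 [246 184 276 237] [0.568 0.036 0.11 ] [[0.53, -0.01, 0.018], [0.595, 0.055, 0.161]]
top jar_mid 0.62 [232 184 265 212] [0.556 0.012 0.112] [[0.521, -0.025, 0.002], [0.595, 0.051, 0.163]]
top jar_mid 0.61 [280 183 310 213] 
[... 860 characters left out ...]
271, -0.0701016 ,  1.4504973 ,  0.02264746,
        1.37078215, -0.05695647]), 'joint_vel': array([-0.00092426, -0.0004206 ,  0.00040465,  0.00040759,  0.00054396,
       -0.00096291, -0.00112031]), 'joint_efforts': array([ 2.01580992e-04, -4.93339634e+01, -3.81173110e-01, -3.14559281e+01,
        1.33976113e-02,  1.24461680e-03, -2.53660448e-05]), 'tool_pos': array([0.1512703 , 0.63218096, 0.23938066]), 'eef_rot': array([ 0.184468  ,  1.56281576, -0.18424888]), 'wrist_force': array([ 0.40881249, -0.79534503,  0.07425563]), 'wrist_torque': array([-0.00091603, -0.03849038, -0.03512049]), 'finger_gap': 1.0019634528119206}
[[ 0.     0.233  0.973]
 [ 0.     0.973 -0.233]
 [-1.     0.     0.   ]]
```

View pics/scene1.png

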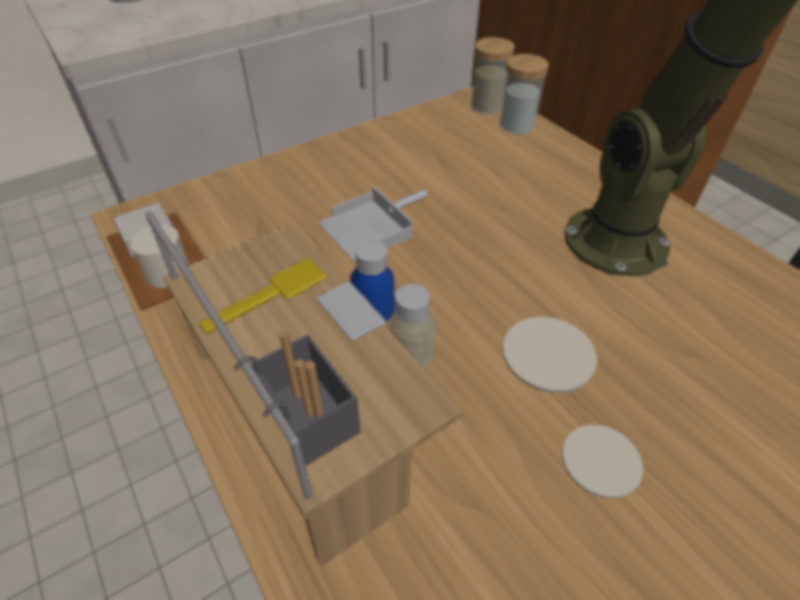

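View pics/top1.png

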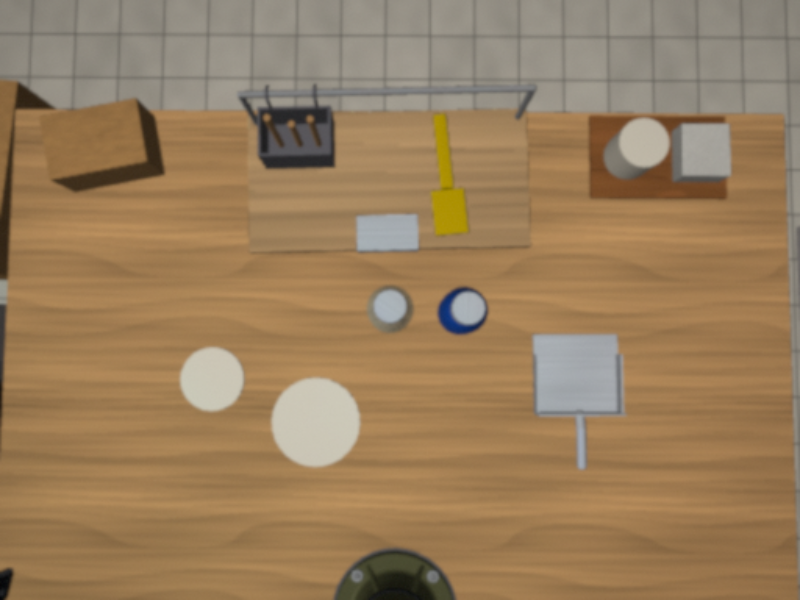

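Two pictures viewed. The scene image shows the clear jar at (412,325) and the blue look-alike at (373,280). The top image shows the clear jar at (390,308), the blue one at (464,310), the small coaster at (212,379), the large plate at (316,422) and the clip at (387,232).

Candidates (800-px top view):
- **Jar:** clear (390,308), blue (464,310). I choose the clear one; it is the one in front of the clip.
- **Coaster:** (212,379) is about 110–120 mm across, (316,422) about 150 mm. I choose (212,379).

Next I refine these positions and check them in a crop.

Run:
```python
from h import *
for n in ("scene","top"):
    W=np.load(n+'W.npy'); im=cv2.imread(n+'.png')
    x,y,z=W[...,0],W[...,1],W[...,2]
    for nm,(a,b) in dict(clear=(.555,.013),blue=(.555,-.11)).items():
        for zl,zh in ((.152,.17),(.02,.09)):
            m=(abs(x-a)<.06)&(abs(y-b)<.055)&(z>zl)&(z<zh)
            pts=W[m]
            (c,r)=cv2.minEnclosingCircle(pts[:,:2].astype(np.float32))
            print(n,nm,zl,m.sum(),np.round(c,3),round(r,3),np.median(pts,0).round(3))
    m=(np.hypot(x-.429,y-.349)<.075)&(im.min(2)>140)
    (c,r)=cv2.minEnclosingCircle(W[m][:,:2].astype(np.float32)); print('coaster',np.round(c,4),r,np.round((np.percentile(W[m],1,axis=0)+np.percentile(W[m],99,axis=0))/2,4),W[m].mean(0).round(4))
    m=(z>.19)&(z<.212)&(x>.6)&(x<.9)&(abs(y)<.3)
    rr=cv2.minAreaRect(W[m][:,:2].astype(np.float32)); print('shelf',rr)
    # front edge: per y bin min x
    ys=np.arange(-.19,.23,.01); fx=[]
    for a in ys:
        k=m&(abs(y-a)<.005); fx.append(np.percentile(x[k],1) if k.sum()>5 else np.nan)
    fx=np.array(fx); ok=~np.isnan(fx); print('lip',np.polyfit(ys[ok],fx[ok],1),fx.round(3))
    r=outline_of("switch_clip",n)
    if r:
        k=r[0]['pixels']&(z>.19); print('clip',cv2.minAreaRect(W[k][:,:2].astype(np.float32)),np.percentile(W[k],[2,98],axis=0).round(4).tolist())
    m=(x>.5)&(abs(y)<.3)&(z>.21)&(z<.4); print('above shelf',W[m].min(0).round(3),W[m].max(0).round(3))
    if n=='scene': cv2.imwrite('pics/crop1.png',cv2.resize(im[120:330,190:430],None,fx=3,fy=2.857,interpolation=cv2.INTER_CUBIC))
```

```text
scene clear 0.152 314 [0.56  0.014] 0.029 [0.561 0.016 0.16 ]
scene clear 0.02 231 [0.56  0.015] 0.042 [0.564 0.052 0.066]
scene blue 0.152 250 [ 0.558 -0.117] 0.028 [ 0.559 -0.114  0.16 ]
scene blue 0.02 237 [ 0.563 -0.111] 0.04 [ 0.56  -0.08   0.066]
coaster [0.4269 0.3486] 0.05897893011569977 [0.4272 0.3488 0.0099] [0.428 0.35  0.01 ]
shelf ((0.7628536224365234, 0.01662178337574005), (0.2324027419090271, 0.46394068002700806), 1.6658940315246582)
lip [-0.03266003  0.65214873] [0.659 0.659 0.659 0.658 0.658 0.656 0.658 0.657 0.655 0.655 0.655 0.656
 0.656 0.655 0.654 0.655 0.653 0.651 0.65  0.65  0.65  0.649 0.649 0.648
 0.648 0.648 0.648 0.649 0.649 0.65  0.648 0.649 0.649 0.647 0.648 0.648
 0.647 0.646 0.647 0.647 0.647 0.647]
clip ((0.768420398235321, 0.24726112186908722), (0.6122297048568726, 0.08702686429023743), 68.00813293457031) [[0.6482, -0.0289, 0.2008], [0.7049, 0.0682, 0.2073]]
above shelf [ 0.681 -0.196  0.21 ] [0.875 0.242 0.362]
top clear 0.152 350 [0.561 0.013] 0.028 [0.561 0.012 0.16 ]
top clear 0.02 32 [0.56  0.013] 0.042 [0.526 0.016 0.088]
top blue 0.152 348 [ 0.559 -0.118] 0.028 [ 0.559 -0.119  0.159]
top blue 0.02 78 [ 0.559 -0.118] 0.042 [ 0.541 -0.09   0.073]
coaster [0.4281 0.351 ] 0.061360400170087814 [0.4287 0.3494 0.0095] [0.428  0.3491 0.0101]
shelf ((0.7647593021392822, 0.017905116081237793), (0.23403018712997437, 0.46098119020462036), 1.5736008882522583)
lip [-0.03193439  0.6517525 ] [0.658 0.657 0.658 0.658 0.657 0.658 0.655 0.656 0.655 0.655 0.655 0.654
 0.654 0.654 0.654 0.654 0.652 0.651 0.651 0.651 0.65  0.649 0.649 0.648
 0.649 0.648 0.649 0.651 0.651 0.65  0.649 0.648 0.648 0.647 0.647 0.646
 0.646 0.646 0.646 0.646 0.646 0.645]
clip ((0.5963545441627502, 0.018946122378110886), (0.21769832074642181, 0.09416093677282333), 0.39189204573631287) [[0.6488, -0.0273, 0.1999], [0.7028, 0.0647, 0.2091]]
above shelf [ 0.664 -0.199  0.21 ] [0.875 0.24  0.364]
```

View pics/crop1.png

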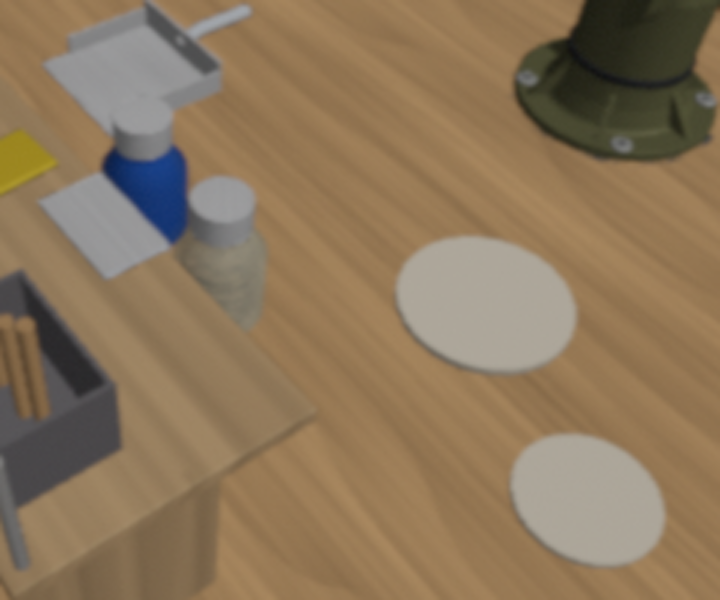

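Three viewed. The crop confirms the clear, sand-coloured jar at (225,250), right in front of the clip plate, with blue behind it at (145,170). The small coaster is at (588,497). Measured: jar axis (0.5605, 0.0135), coaster (0.428, 0.3495), lip x = 0.652 − 0.032·y, clip y ≈ 0.0195. Moving off towards the jar.

Request:
apply_moves:
  increments:
    - [1,[0,-0.035,0.037],-0.1]
    - [1,[0,-0.07,0.075],-0.2]
    - [1,[0,-0.105,0.112],-0.267]
    - [1,[0,-0.14,0.15],-0.267]
    - [1,[0,-0.175,0.187],-0.267]
    - [1,[0,-0.21,0.225],-0.267]
    - [1,[0,-0.245,0.262],-0.267]
    - [1,[0,-0.28,0.3],-0.267]

```text
time_s: 1.7
tool_pos: [0.373, 0.2968, 0.2397]
eef_rot: [-0.025, 1.57, 0.026]
wrist_force: [-0.2, 1.0, -0.2]
finger_gap: 1.001
```

```bash
cat >> h.py <<'E'
def to(*p):
    s=read_state(); R=Rt(); d=np.array(p)-s['tool_pos']
    print('t',round(s['time_s'],2),'pos',s['tool_pos'].round(4),'F',s['wrist_force'].round(1),'gap',round(s['finger_gap'],3),'q',s['joint_pos'].round(2))
    print('R',R.round(3).tolist()); print('tool shift',(R.T@d).round(4),'dist',np.linalg.norm(d).round(3))
E
python3 -c "
from h import *
to(.5605,.0135,.239)"
```

```text
t 1.7 pos [0.373  0.2968 0.2397] F [-0.2  1.  -0.2] gap 1.001 q [-0.91 -0.05  0.17  1.87  0.01  1.32  0.87]
R [[0.001, -0.032, 0.999], [0.001, 0.999, 0.032], [-1.0, 0.001, 0.001]]
tool shift [ 0.0006 -0.2893  0.1783] dist 0.34
```

Request:
apply_moves:
  increments:
    - [1,[0,-0.041,0.025],0]
    - [1,[0,-0.083,0.051],0]
    - [1,[0,-0.124,0.076],0]
    - [1,[0,-0.165,0.102],0]
    - [1,[0,-0.207,0.127],0]
    - [1,[0,-0.248,0.153],0]
    - [1,[0,-0.289,0.178],0]
    - [1,[0,-0.289,0.178],0]

```text
time_s: 2.5
tool_pos: [0.5624, 0.0056, 0.2399]
eef_rot: [-0.02, 1.568, 0.014]
wrist_force: [0.1, -0.6, 0.1]
finger_gap: 1.0
```

Run:
```python
from h import *
im,d=snapshot('top'); W=cloud('top',d)
cv2.imwrite('pics/top2.png',cv2.resize(im[130:260,180:340],None,fx=4.5,fy=4.5,interpolation=cv2.INTER_CUBIC))
to(.5605,.0135,.137)
```

```text
t 2.55 pos [0.5611 0.0096 0.2396] F [-0.7  0.7  0.1] gap 0.996 q [-0.56  0.14  0.54  1.69 -0.07  1.33  1.59]
R [[0.001, -0.025, 1.0], [-0.001, 1.0, 0.025], [-1.0, -0.001, 0.001]]
tool shift [ 0.1026  0.004  -0.0006] dist 0.103
```

View pics/top2.png

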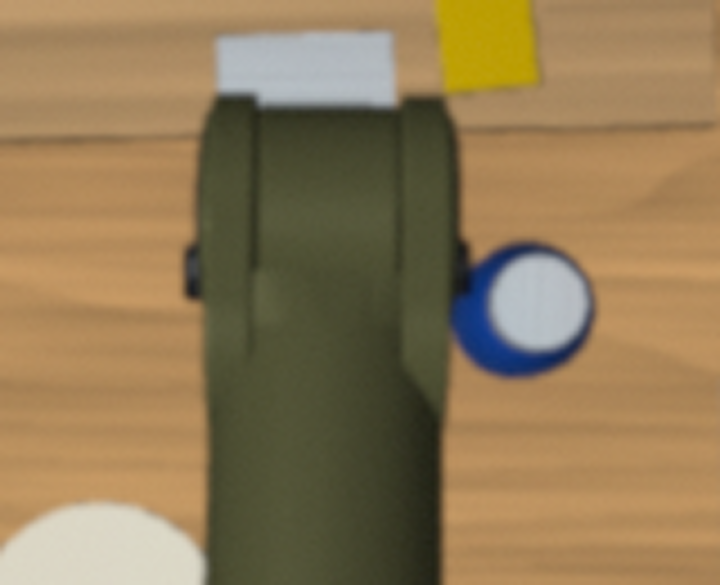

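Four viewed. The wrist hides the clear jar in the top view, and the blue jar is clear to the right at (520,305). Descending in steps while watching the force.

Request:
apply_moves:
  increments:
    - [1,[0.02,0.004,0],0]
    - [1,[0.04,0.004,0],0]
    - [1,[0.06,0.004,0],0]
    - [1,[0.075,0.004,0],0]
    - [1,[0.075,0.004,0],0]

```text
time_s: 3.05
tool_pos: [0.5593, 0.0147, 0.1625]
eef_rot: [-0.022, 1.574, 0.02]
wrist_force: [-0.1, -0.2, -0.9]
finger_gap: 1.004
```

Run:
```python
from h import *
im,d=snapshot('scene')
cv2.imwrite('pics/s3.png',cv2.resize(im[110:260,160:360],None,fx=4,fy=4,interpolation=cv2.INTER_CUBIC))
to(.5605,.0135,.137)
```

```text
t 3.1 pos [0.5603 0.0144 0.164 ] F [-0.   0.3  0.2] gap 1.004 q [-0.55  0.19  0.53  1.79 -0.11  1.18  1.61]
R [[-0.001, -0.026, 1.0], [-0.001, 1.0, 0.026], [-1.0, -0.001, -0.001]]
tool shift [ 0.027  -0.0009  0.0001] dist 0.027
```

View pics/s3.png

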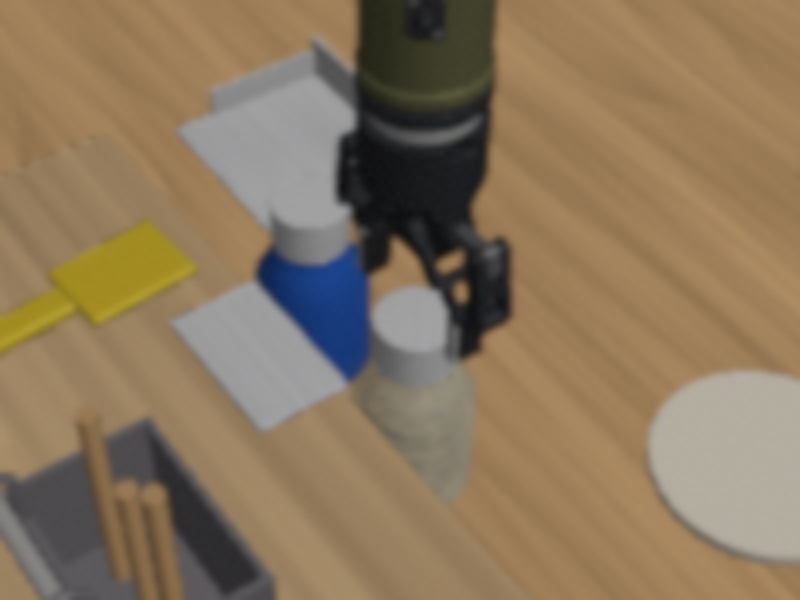

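Five viewed. The two fingers at (375,240) and (490,290) straddle the clear jar's cap at (412,335). Lowering and gripping.

Request:
apply_moves:
  increments:
    - [1,[0.015,-0.001,0],0]
    - [1,[0.029,-0.001,0],0]
    - [1,[0.029,-0.001,0],0]
    - [-1,[0.029,-0.001,0],0]
    - [-1,[0.029,-0.001,0],0]
    - [-1,[0.029,-0.001,0],0]
    - [-1,[0.029,-0.001,0],0]
    - [-1,[0.029,-0.001,0],0]
  grip_force: 50

```text
time_s: 3.9
tool_pos: [0.5611, 0.0131, 0.1358]
eef_rot: [-0.021, 1.57, 0.02]
wrist_force: [-0.0, -2.2, 3.1]
finger_gap: 0.637
```

Request:
apply_moves:
  increments:
    - [-1,[0,0,0],0]
    - [-1,[0,0,0],0]
    - [-1,[-0.02,0,0],0]
    - [-1,[-0.04,0,0],0]
    - [-1,[-0.06,0,0],0]
    - [-1,[-0.06,0,0],0]

```text
time_s: 4.5
tool_pos: [0.5621, 0.0135, 0.1975]
eef_rot: [-0.021, 1.566, 0.021]
wrist_force: [0.7, -0.2, -2.8]
finger_gap: 0.641
```

Run:
```python
from h import *
im,d=snapshot('scene')
cv2.imwrite('pics/s4.png',cv2.resize(im[110:260,160:360],None,fx=4,fy=4,interpolation=cv2.INTER_CUBIC))
to(.428,.3495,.21)
```

```text
t 4.55 pos [0.5612 0.0134 0.1958] F [-0.2 -0.4 -3.2] gap 0.641 q [-0.56  0.17  0.54  1.75 -0.09  1.24  1.6 ]
R [[0.002, -0.026, 1.0], [-0.0, 1.0, 0.026], [-1.0, -0.0, 0.002]]
tool shift [-0.0145  0.3395 -0.1242] dist 0.362
```

View pics/s4.png

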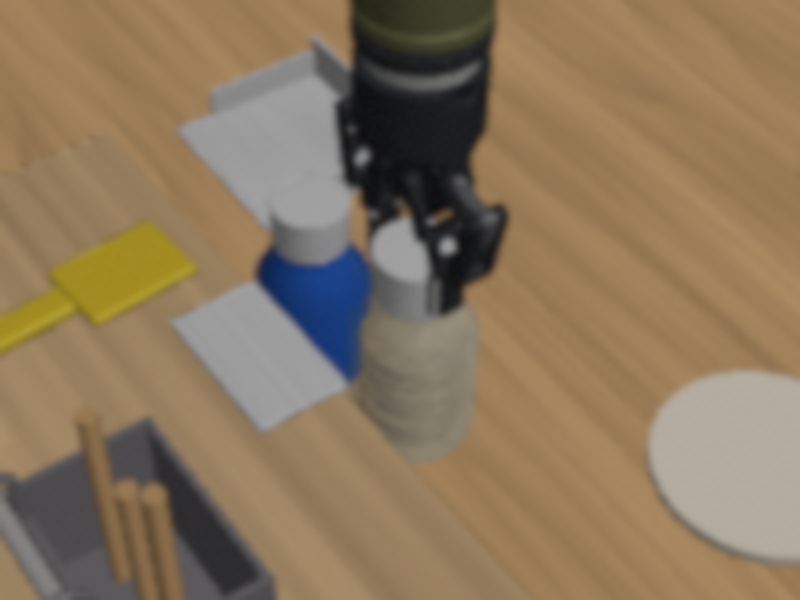

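Six viewed. The jar is in the gripper and upright with its foot clear at (415,450), and the force is about −3 N. Carrying it to the coaster.

Request:
apply_moves:
  increments:
    - [-1,[0,0.04,-0.0145],0]
    - [-1,[0,0.085,-0.031],0]
    - [-1,[0,0.13,-0.0475],0]
    - [-1,[0,0.17,-0.062],0]
    - [-1,[0,0.215,-0.0785],0]
    - [-1,[0,0.26,-0.095],0]
    - [-1,[0,0.3,-0.11],0]
    - [-1,[0,0.3395,-0.124],0]

```text
time_s: 5.35
tool_pos: [0.4259, 0.3506, 0.1931]
eef_rot: [-0.024, 1.572, 0.02]
wrist_force: [0.9, 0.4, -3.6]
finger_gap: 0.641
```

Request:
apply_moves:
  increments:
    - [-1,[0,0,0],0]

```text
time_s: 5.45
tool_pos: [0.4206, 0.3573, 0.1909]
eef_rot: [-0.031, 1.576, 0.029]
wrist_force: [-0.9, 1.1, -3.4]
finger_gap: 0.64
```

Run:
```python
from h import *
im,d=snapshot('scene');W=cloud('scene',d)
x,y,z=np.moveaxis(W,-1,0)
# jar body points, lowest
m=(np.hypot(x-.428,y-.3495)<.07)&(z>.03)&(z<.14); print(m.sum(),np.percentile(W[m],[1,99],axis=0).round(3).tolist())
to(.428,.3495,.146)
```

```text
829 [[0.414, 0.323, 0.061], [0.461, 0.399, 0.139]]
t 5.5 pos [0.4219 0.3538 0.1902] F [-0.6  0.3 -4.1] gap 0.637 q [-0.97  0.14  0.25  1.77 -0.04  1.24  0.89]
R [[-0.005, -0.035, 0.999], [-0.005, 0.999, 0.035], [-1.0, -0.004, -0.005]]
tool shift [ 0.0442 -0.0043  0.0062] dist 0.045
```

Request:
apply_moves:
  increments:
    - [-1,[0.01,-0.004,0.006],0]
    - [-1,[0.02,-0.004,0.006],0]
    - [-1,[0.03,-0.004,0.006],0]
    - [-1,[0.036,-0.004,0.006],0]
    - [-1,[0.036,-0.004,0.006],0]
    - [-1,[0.036,-0.004,0.006],0]

```text
time_s: 6.1
tool_pos: [0.4281, 0.3497, 0.1543]
eef_rot: [-0.031, 1.576, 0.024]
wrist_force: [-0.2, 0.2, -3.1]
finger_gap: 0.638
```

Run:
```python
from h import *
im,d=snapshot('scene')
cv2.imwrite('pics/s5.png',cv2.resize(im[190:340,310:470],None,fx=4,fy=4,interpolation=cv2.INTER_CUBIC))
to(.428,.3495,.146)
```

```text
t 6.15 pos [0.4282 0.3499 0.1546] F [-0.1 -0.2 -2.9] gap 0.634 q [-0.96  0.18  0.25  1.81 -0.05  1.17  0.91]
R [[-0.005, -0.035, 0.999], [-0.004, 0.999, 0.035], [-1.0, -0.004, -0.005]]
tool shift [ 0.0087 -0.0003 -0.0002] dist 0.009
```

View pics/s5.png

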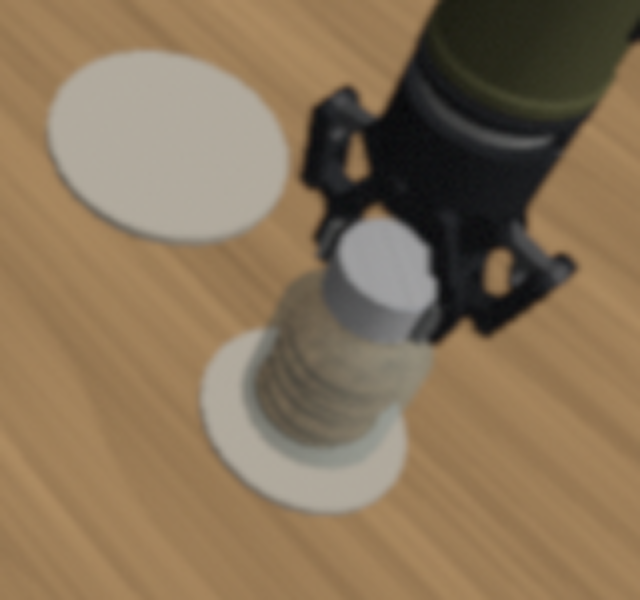

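Seven viewed. The jar hovers upright over the small coaster, with its foot at about (320,440) inside the disc centred near (305,420). Lowering slowly to contact.

Request:
apply_moves:
  increments:
    - [-1,[0.003,0,0],0]
    - [-1,[0.006,0,0],0]
    - [-1,[0.0085,0,0],0]
    - [-1,[0.009,0,0],0]
    - [-1,[0.009,0,0],0]

```text
time_s: 6.65
tool_pos: [0.4282, 0.3499, 0.146]
eef_rot: [-0.03, 1.575, 0.024]
wrist_force: [0.4, -0.8, -0.2]
finger_gap: 0.639
```

Request:
apply_moves:
  increments:
    - [-1,[0.001,0,0],0]
    - [-1,[0.001,0,0],0]
    - [-1,[0.001,0,0],0]

```text
time_s: 6.95
tool_pos: [0.4284, 0.35, 0.1459]
eef_rot: [-0.03, 1.575, 0.025]
wrist_force: [-2.8, -2.9, 4.3]
finger_gap: 0.639
```

Request:
apply_moves:
  increments:
    - [0.4,[0,0,0],0]
    - [0.6,[0,0,0],0]
    - [1,[0,0,0],0]
    - [1,[0,0,0],0]
    - [1,[0,0,0],0]
    - [1,[0,0,0],0]

```text
time_s: 7.55
tool_pos: [0.4284, 0.3499, 0.1458]
eef_rot: [-0.03, 1.575, 0.025]
wrist_force: [0.2, 0.2, 0.4]
finger_gap: 1.001
```

Request:
apply_moves:
  increments:
    - [1,[-0.02,0,0],0]
    - [1,[-0.05,0,0],0]
    - [1,[-0.09,0,0],0]
    - [1,[-0.13,0,0],0]
    - [1,[-0.13,0,0],0]

```text
time_s: 8.05
tool_pos: [0.4314, 0.3523, 0.2823]
eef_rot: [-0.024, 1.567, 0.031]
wrist_force: [0.9, 0.5, 0.6]
finger_gap: 1.003
```

Run:
```python
from h import *
im,d=snapshot('scene');W=cloud('scene',d); x,y,z=np.moveaxis(W,-1,0)
m=(np.hypot(x-.428,y-.3495)<.06)&(z>.155)&(z<.18); print('cap',m.sum(),cv2.minEnclosingCircle(W[m][:,:2].astype(np.float32)),np.median(z[m]))
cv2.imwrite('pics/s6.png',cv2.resize(im[190:340,310:470],None,fx=4,fy=4,interpolation=cv2.INTER_CUBIC))
to(.48,.0195,.28)
```

```text
cap 578 ((0.4269503951072693, 0.34958791732788086), 0.029078740626573563) 0.1696179146831702
t 8.1 pos [0.4304 0.3514 0.2792] F [-0.1  0.7 -1.2] gap 0.997 q [-0.97  0.1   0.25  1.64 -0.03  1.4   0.9 ]
R [[0.0, -0.034, 0.999], [0.001, 0.999, 0.034], [-1.0, 0.001, 0.0]]
tool shift [-0.0012 -0.3334  0.0382] dist 0.336
```

View pics/s6.png

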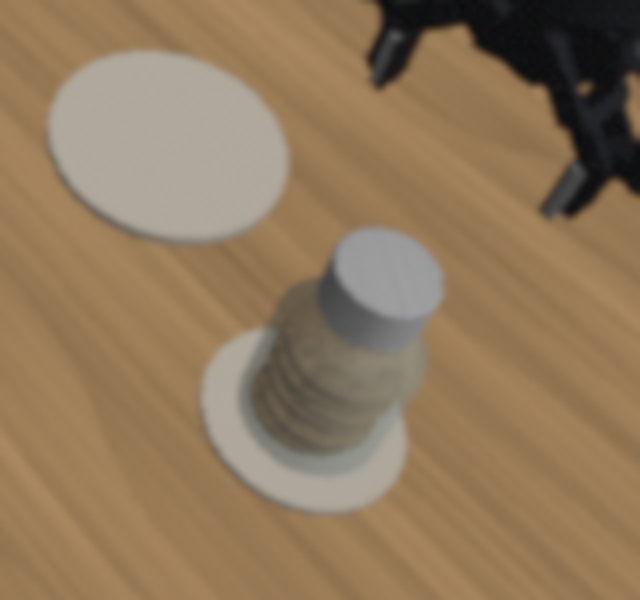

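Eight viewed. The jar stands alone and upright within the small coaster: foot at about (320,440), cap centre (0.427, 0.3496), cap top 0.170. 

The moves cannot command tilt directly. When a pose is out of reach, the arm may give way in orientation, and later rows keep that measured orientation. I move to the centre line, shut the fingers and test this by going upward.

Request:
apply_moves:
  increments:
    - [-1,[-0.02,-0.045,0.005],0]
    - [-1,[-0.04,-0.09,0.01],0]
    - [-1,[-0.06,-0.135,0.015],0]
    - [-1,[-0.08,-0.18,0.02],0]
    - [-1,[-0.1,-0.225,0.025],0]
    - [-1,[-0.12,-0.27,0.03],0]
    - [-1,[-0.14,-0.31,0.034],0]
    - [-1,[-0.16,-0.333,0.038],0]

```text
time_s: 8.9
tool_pos: [0.4794, 0.0155, 0.4386]
eef_rot: [-0.023, 1.571, 0.024]
wrist_force: [1.0, -0.6, -0.2]
finger_gap: -0.004
```

Request:
apply_moves:
  increments:
    - [-1,[-0.04,0,0],0]
    - [-1,[-0.08,0,0],0]
    - [-1,[-0.12,0,0],0]
    - [-1,[-0.16,0,0],0]
    - [-1,[-0.2,0,0],0]
    - [-1,[-0.24,0,0],0]
    - [-1,[-0.28,0,0],0]
    - [-1,[-0.32,0,0],0]

```text
time_s: 9.7
tool_pos: [0.48, 0.0153, 0.631]
eef_rot: [-0.021, 1.509, 0.025]
wrist_force: [0.2, 0.5, -0.6]
finger_gap: 0.001
```

Run:
```python
from h import *
to(.48,.0195,.28)
```

```text
t 9.7 pos [0.48   0.0153 0.631 ] F [ 0.2  0.5 -0.6] gap 0.001 q [-1.04  0.02  1.    1.02 -0.02  2.05  1.55]
R [[0.061, -0.029, 0.998], [0.004, 1.0, 0.029], [-0.998, 0.002, 0.061]]
tool shift [ 0.3503  0.0035 -0.0214] dist 0.351
```

The joint-6 limit is giving forward tilt, as hoped. Continuing upward.

Request:
apply_moves:
  increments:
    - [-1,[-0.1,0,0],0]
    - [-1,[-0.2,0,0],0]
    - [-1,[-0.3,0,0],0]
    - [-1,[-0.3,0,0],0]
    - [-1,[-0.3,0,0],0]
    - [-1,[-0.3,0,0],0]

```text
time_s: 10.3
tool_pos: [0.4725, 0.0148, 0.6597]
eef_rot: [-0.017, 1.447, 0.028]
wrist_force: [0.8, -0.5, -0.5]
finger_gap: 0.003
```

Run:
```python
from h import *
to(.48,.0195,.28)
```

```text
t 10.3 pos [0.4725 0.0148 0.6597] F [ 0.8 -0.5 -0.5] gap 0.003 q [-0.45  0.    0.36  0.96  0.    2.05  1.52]
R [[0.123, -0.03, 0.992], [0.009, 1.0, 0.029], [-0.992, 0.005, 0.123]]
tool shift [ 0.3778  0.0026 -0.0391] dist 0.38
```

Request:
apply_moves:
  increments:
    - [-1,[-0.6,0,0],0]
    - [-1,[-0.6,0,0],0]
    - [-1,[-0.6,0,0],0]
    - [-1,[-0.6,0,0],0]

```text
time_s: 10.7
tool_pos: [0.4567, 0.0132, 0.6877]
eef_rot: [-0.014, 1.388, 0.031]
wrist_force: [0.9, -0.2, 1.0]
finger_gap: 0.0
```

Request:
apply_moves:
  increments:
    - [-1,[-0.6,0,0.3],0]
    - [-1,[-0.6,0,0.3],0]
    - [-1,[-0.6,0,0.3],0]
    - [-1,[-0.6,0,0.3],0]

```text
time_s: 11.1
tool_pos: [0.4907, 0.0094, 0.7118]
eef_rot: [-0.008, 1.336, 0.032]
wrist_force: [0.0, -0.6, 0.7]
finger_gap: 0.0
```

Run:
```python
from h import *
to(.48,.0195,.28)
```

```text
t 11.1 pos [0.4907 0.0094 0.7118] F [ 0.  -0.6  0.7] gap 0.0 q [-0.43  0.04  0.39  0.82 -0.02  2.05  1.54]
R [[0.232, -0.028, 0.972], [0.018, 1.0, 0.024], [-0.972, 0.012, 0.233]]
tool shift [ 0.4176  0.0052 -0.1107] dist 0.432
```

Request:
apply_moves:
  increments:
    - [-1,[-0.6,0,0.15],0]
    - [-1,[-0.6,0,0.15],0]
    - [-1,[-0.6,0,0.15],0]

```text
time_s: 11.4
tool_pos: [0.4899, 0.0097, 0.7408]
eef_rot: [-0.007, 1.275, 0.032]
wrist_force: [-0.2, -0.2, -0.5]
finger_gap: -0.003
```

Request:
apply_moves:
  increments:
    - [-1,[-0.6,0,0.2],0]
    - [-1,[-0.6,0,0.2],0]
    - [-1,[-0.6,0,0.2],0]

```text
time_s: 11.7
tool_pos: [0.4901, 0.0089, 0.7693]
eef_rot: [-0.006, 1.214, 0.033]
wrist_force: [0.0, 0.2, 0.2]
finger_gap: 0.001
```

Request:
apply_moves:
  increments:
    - [-1,[-0.6,0,0.2],0]
    - [-1,[-0.6,0,0.2],0]
    - [-1,[-0.6,0,0.2],0]

```text
time_s: 12.0
tool_pos: [0.4823, 0.007, 0.7977]
eef_rot: [-0.003, 1.153, 0.032]
wrist_force: [-0.2, 0.2, 0.5]
finger_gap: 0.001
```

Run:
```python
from h import *
to(.48,.0195,.28)
```

```text
t 12.0 pos [0.4823 0.007  0.7977] F [-0.2  0.2  0.5] gap 0.001 q [-0.85  0.03  0.84  0.65 -0.05  2.05  1.56]
R [[0.406, -0.027, 0.914], [0.024, 1.0, 0.019], [-0.914, 0.014, 0.406]]
tool shift [ 0.4724  0.0054 -0.2121] dist 0.518
```

Request:
apply_moves:
  increments:
    - [-1,[-0.6,0,0.28],0]
    - [-1,[-0.6,0,0.28],0]
    - [-1,[-0.6,0,0.28],0]

```text
time_s: 12.3
tool_pos: [0.481, 0.0063, 0.825]
eef_rot: [-0.001, 1.093, 0.032]
wrist_force: [0.4, 0.5, 0.3]
finger_gap: 0.0
```

Request:
apply_moves:
  increments:
    - [-1,[-0.6,0,0.32],0]
    - [-1,[-0.6,0,0.32],0]
    - [-1,[-0.6,0,0.32],0]

```text
time_s: 12.6
tool_pos: [0.4774, 0.0052, 0.8513]
eef_rot: [0.0, 1.035, 0.031]
wrist_force: [-0.1, 0.2, -0.4]
finger_gap: 0.001
```

Request:
apply_moves:
  increments:
    - [-1,[-0.6,0,0.35],0]
    - [-1,[-0.6,0,0.35],0]
    - [-1,[-0.6,0,0.35],0]

```text
time_s: 12.9
tool_pos: [0.4701, 0.0041, 0.8767]
eef_rot: [0.002, 0.977, 0.03]
wrist_force: [0.6, -1.0, 0.8]
finger_gap: -0.002
```

Run:
```python
from h import *
to(.48,.0195,.28)
```

```text
t 12.9 pos [0.4701 0.0041 0.8767] F [ 0.6 -1.   0.8] gap -0.002 q [-0.62  0.06  0.67  0.45 -0.09  2.05  1.56]
R [[0.559, -0.025, 0.829], [0.027, 1.0, 0.012], [-0.829, 0.015, 0.559]]
tool shift [ 0.5005  0.0059 -0.3253] dist 0.597
```

Request:
apply_moves:
  increments:
    - [-1,[-0.6,0,0.42],0]
    - [-1,[-0.6,0,0.42],0]
    - [-1,[-0.6,0,0.42],0]

```text
time_s: 13.2
tool_pos: [0.4651, 0.0033, 0.9006]
eef_rot: [0.003, 0.922, 0.03]
wrist_force: [0.6, -0.1, 0.4]
finger_gap: -0.003
```

Request:
apply_moves:
  increments:
    - [-1,[-0.6,0,0.47],0]
    - [-1,[-0.6,0,0.47],0]
    - [-1,[-0.6,0,0.47],0]

```text
time_s: 13.5
tool_pos: [0.4585, 0.0022, 0.9231]
eef_rot: [0.005, 0.868, 0.029]
wrist_force: [0.5, 0.2, -0.2]
finger_gap: 0.0
```

Request:
apply_moves:
  increments:
    - [-1,[-0.6,0,0.53],0]
    - [-1,[-0.6,0,0.53],0]
    - [-1,[-0.6,0,0.53],0]

```text
time_s: 13.8
tool_pos: [0.4514, 0.0011, 0.9442]
eef_rot: [0.006, 0.817, 0.028]
wrist_force: [-0.4, -0.4, 0.4]
finger_gap: -0.003
```

Run:
```python
from h import *
to(.54,.0195,.4)
```

```text
t 13.8 pos [0.4514 0.0011 0.9442] F [-0.4 -0.4  0.4] gap -0.003 q [-0.44  0.09  0.58  0.26 -0.18  2.05  1.56]
R [[0.684, -0.022, 0.729], [0.027, 1.0, 0.005], [-0.729, 0.016, 0.685]]
tool shift [ 0.4577  0.0077 -0.3079] dist 0.552
```

Tilt is now 43° towards the lip, with a yaw of about 2°. Coming down in front of the shelf at x ≈ 0.56.

Request:
apply_moves:
  increments:
    - [-1,[0.02,0,-0.014],0]
    - [-1,[0.05,0.001,-0.034],0]
    - [-1,[0.085,0.001,-0.057],0]
    - [-1,[0.12,0.001,-0.08],0]
    - [-1,[0.155,0.002,-0.103],0]
    - [-1,[0.19,0.002,-0.126],0]
    - [-1,[0.225,0.002,-0.15],0]
    - [-1,[0.26,0.003,-0.173],0]

```text
time_s: 14.6
tool_pos: [0.4725, 0.0079, 0.7932]
eef_rot: [-0.006, 0.821, 0.034]
wrist_force: [-0.7, 0.5, -0.2]
finger_gap: 0.002
```

Run:
```python
from h import *
to(.55,.0195,.3)
```

```text
t 14.6 pos [0.4725 0.0079 0.7932] F [-0.7  0.5 -0.2] gap 0.002 q [-0.08 -0.3  -0.01  1.11  0.03  1.58  1.52]
R [[0.681, -0.033, 0.732], [0.028, 0.999, 0.018], [-0.732, 0.008, 0.681]]
tool shift [ 0.4141  0.0051 -0.2791] dist 0.499
```

Request:
apply_moves:
  increments:
    - [-1,[0.03,0,-0.02],0]
    - [-1,[0.065,0.001,-0.044],0]
    - [-1,[0.1,0.001,-0.067],0]
    - [-1,[0.135,0.002,-0.091],0]
    - [-1,[0.17,0.002,-0.115],0]
    - [-1,[0.205,0.003,-0.138],0]
    - [-1,[0.24,0.003,-0.162],0]
    - [-1,[0.24,0.003,-0.162],0]

```text
time_s: 15.4
tool_pos: [0.5874, 0.0261, 0.5217]
eef_rot: [-0.025, 0.886, 0.012]
wrist_force: [2.7, -0.4, 3.2]
finger_gap: -0.0
```

Run:
```python
from h import *
to(.55,.0195,.3)
```

```text
t 15.4 pos [0.5874 0.0261 0.5217] F [ 2.7 -0.4  3.2] gap -0.0 q [ 0.23 -0.3  -0.27  1.67 -0.05  1.08  1.55]
R [[0.633, -0.021, 0.774], [0.001, 1.0, 0.027], [-0.774, -0.017, 0.632]]
tool shift [ 0.1481 -0.0021 -0.1693] dist 0.225
```

Request:
apply_moves:
  increments:
    - [-1,[0,0,0],0]

```text
time_s: 15.5
tool_pos: [0.5739, 0.0354, 0.4693]
eef_rot: [-0.036, 0.961, 0.025]
wrist_force: [-4.6, 0.9, -20.1]
finger_gap: 0.0
```

Run:
```python
from h import *
to(.585,.0195,.3)
```

```text
t 15.5 pos [0.5739 0.0354 0.4693] F [ -4.6   0.9 -20.1] gap 0.0 q [ 0.21 -0.3  -0.27  1.74 -0.05  1.08  1.55]
R [[0.572, -0.037, 0.819], [0.005, 0.999, 0.041], [-0.82, -0.019, 0.572]]
tool shift [ 0.1451 -0.013  -0.0883] dist 0.17
```

Request:
apply_moves:
  increments:
    - [-1,[0,0,0],0]
    - [-1,[0,0,0],0]

```text
time_s: 15.7
tool_pos: [0.5713, 0.0359, 0.4603]
eef_rot: [-0.037, 0.975, 0.026]
wrist_force: [0.2, -0.8, 0.6]
finger_gap: 0.006
```

Run:
```python
from h import *
to(.585,.0195,.3)
```

```text
t 15.7 pos [0.5713 0.0359 0.4603] F [ 0.2 -0.8  0.6] gap 0.006 q [ 0.18 -0.29 -0.25  1.75 -0.03  1.08  1.54]
R [[0.561, -0.038, 0.827], [0.005, 0.999, 0.043], [-0.828, -0.02, 0.561]]
tool shift [ 0.1403 -0.0137 -0.0793] dist 0.162
```

Tilt fell back to 34° because joint 2 hit its limit of −0.3. I fit a quick kinematic model from the logged poses to find a feasible way down.

```bash
cat > fk.py <<'E'
import numpy as np
from scipy.optimize import least_squares
from scipy.spatial.transform import Rotation as Ro
S=[([-1.3219,.32095,-.0701,1.4505,.02265,1.37078,-.05696],[.15127,.63218,.23938]),
([-.91,-.05,.17,1.87,.01,1.32,.87],[.373,.2968,.2397]),([-.56,.14,.54,1.69,-.07,1.33,1.59],[.5611,.0096,.2396]),
([-.55,.19,.53,1.79,-.11,1.18,1.61],[.5603,.0144,.164]),([-.97,.14,.25,1.77,-.04,1.24,.89],[.4219,.3538,.1902]),
([-1.04,.02,1.,1.02,-.02,2.05,1.55],[.48,.0153,.631]),([-.43,.04,.39,.82,-.02,2.05,1.54],[.4907,.0094,.7118]),
([-.62,.06,.67,.45,-.09,2.05,1.56],[.4701,.0041,.8767]),([-.44,.09,.58,.26,-.18,2.05,1.56],[.4514,.0011,.9442]),
([-.08,-.3,-.01,1.11,.03,1.58,1.52],[.4725,.0079,.7932]),([.18,-.29,-.25,1.75,-.03,1.08,1.54],[.5713,.0359,.4603])]
z=lambda a:Ro.from_euler('z',-a).as_matrix(); y=lambda a:Ro.from_euler('y',a).as_matrix()
def fk(q,p):
    h,A,o1,B,o2,C,o3=p; V=np.array
    R=z(q[0])@y(q[1])@z(q[2]); t=V([0,0,h])+z(q[0])@y(q[1])@V([0,0,A])+R@V([o1,0,0])
    R=R@y(q[3]); t=t+R@V([o2,0,B]); R=R@z(q[4])@y(q[5]); t=t+R@V([o3,0,C]); return t,R[:,2]
f=least_squares(lambda p:np.concatenate([fk(q,p)[0]-x for q,x in S]),[.27,.3,0.05,.34,-.05,.25,0.05])
P=f.x
if __name__=='__main__':
    print(P.round(3)); print((f.fun.reshape(-1,3)*1e3).round(0).tolist()); print(fk(S[-1][0],P)[1],fk(S[0][0],P)[1])
    lo=np.array([-.3,.06,.09]);hi=np.array([2.09,2.45,2.05])
    def ik(r,zz,tilt):
        best=None
        for g in ([.2,1.7,.8],[-.2,2.2,.4],[.5,1.2,.7]):
            s=least_squares(lambda a:np.r_[(fk([0,a[0],0,a[1],0,a[2],0],P)[0]-[r,0,zz]),(a.sum()-(np.pi-np.radians(tilt)))*.3],g,bounds=(lo,hi))
            if best is None or s.cost<best.cost: best=s
        return best
    for tilt in (35,40,43,46):
        print(tilt)
        for r in (.5,.55,.585,.62,.655,.7): print(' r',r,[(zz,'%.0fmm'%(1e3*np.sqrt(2*b.cost)),b.x.round(2).tolist()) for zz in (.1,.2,.3,.4,.5) for b in [ik(r,zz,tilt)]])
E
python3 fk.py
```

```text
[0.264 0.423 0.016 0.511 0.023 0.298 0.   ]
[[-29.0, 0.0, -1.0], [-14.0, 28.0, 1.0], [-4.0, 23.0, 0.0], [-9.0, 22.0, 4.0], [-18.0, 14.0, 3.0], [7.0, 16.0, 1.0], [10.0, 23.0, 2.0], [-3.0, 20.0, -1.0], [-7.0, 19.0, -3.0], [5.0, 28.0, -2.0], [1.0, 20.0, -4.0]]
[ 0.55978277  0.00130107 -0.82863838] [ 1.25521647e-04  1.27329031e-04 -9.99999984e-01]
35
 r 0.5 [(0.1, '0mm', [-0.16, 2.42, 0.28]), (0.2, '14mm', [-0.3, 2.29, 0.56]), (0.3, '44mm', [-0.3, 2.07, 0.85]), (0.4, '55mm', [-0.3, 1.85, 1.1]), (0.5, '49mm', [-0.3, 1.64, 1.3])]
 r 0.55 [(0.1, '0mm', [-0.04, 2.3, 0.27]), (0.2, '0mm', [-0.21, 2.22, 0.52]), (0.3, '4mm', [-0.3, 2.08, 0.76]), (0.4, '17mm', [-0.3, 1.87, 0.99]), (0.5, '13mm', [-0.3, 1.67, 1.18])]
 r 0.585 [(0.1, '0mm', [0.04, 2.21, 0.27]), (0.2, '0mm', [-0.12, 2.14, 0.51]), (0.3, '0mm', [-0.22, 2.02, 0.74]), (0.4, '0mm', [-0.27, 1.85, 0.94]), (0.5, '0mm', [-0.26, 1.65, 1.14])]
 r 0.62 [(0.1, '0mm', [0.12, 2.13, 0.28]), (0.2, '0mm', [-0.04, 2.06, 0.51]), (0.3, '0mm', [-0.14, 1.94, 0.73]), (0.4, '0mm', [-0.18, 1.78, 0.93]), (0.5, '0mm', [-0.18, 1.58, 1.12])]
 r 0.655 [(0.1, '0mm'
[... 2917 characters left out ...]
, 2.3, 0.09]), (0.2, '0mm', [-0.18, 2.27, 0.24]), (0.3, '2mm', [-0.3, 2.16, 0.49]), (0.4, '22mm', [-0.3, 1.94, 0.74]), (0.5, '23mm', [-0.3, 1.74, 0.95])]
 r 0.62 [(0.1, '18mm', [0.09, 2.21, 0.09]), (0.2, '0mm', [-0.09, 2.19, 0.23]), (0.3, '0mm', [-0.22, 2.09, 0.47]), (0.4, '0mm', [-0.28, 1.94, 0.68]), (0.5, '0mm', [-0.29, 1.75, 0.88])]
 r 0.655 [(0.1, '15mm', [0.16, 2.13, 0.09]), (0.2, '0mm', [-0.01, 2.11, 0.23]), (0.3, '0mm', [-0.13, 2.01, 0.46]), (0.4, '0mm', [-0.19, 1.86, 0.66]), (0.5, '0mm', [-0.2, 1.68, 0.86])]
 r 0.7 [(0.1, '11mm', [0.26, 2.03, 0.09]), (0.2, '0mm', [0.1, 2.0, 0.24]), (0.3, '0mm', [-0.02, 1.91, 0.45]), (0.4, '0mm', [-0.08, 1.77, 0.66]), (0.5, '0mm', [-0.1, 1.58, 0.85])]
```

The model fits. A 43° pose is reachable at the switch, and coming down at x ≈ 0.615 instead of 0.55 stays inside joint 2's range. I climb again, restore the tilt and descend farther out.

Request:
apply_moves:
  increments:
    - [-1,[-0.045,-0.003,0.02],0]
    - [-1,[-0.09,-0.006,0.041],0]
    - [-1,[-0.135,-0.008,0.061],0]
    - [-1,[-0.18,-0.01,0.082],0]
    - [-1,[-0.225,-0.013,0.102],0]
    - [-1,[-0.27,-0.015,0.123],0]
    - [-1,[-0.315,-0.018,0.143],0]
    - [-1,[-0.36,-0.02,0.164],0]

```text
time_s: 16.5
tool_pos: [0.5044, 0.0211, 0.8494]
eef_rot: [-0.038, 0.964, 0.024]
wrist_force: [0.7, 1.9, 1.5]
finger_gap: -0.001
```

Request:
apply_moves:
  increments:
    - [-1,[-0.6,0,0.38],0]
    - [-1,[-0.6,0,0.38],0]
    - [-1,[-0.6,0,0.38],0]

```text
time_s: 16.8
tool_pos: [0.5366, 0.0054, 0.9038]
eef_rot: [-0.006, 0.882, 0.037]
wrist_force: [0.7, -6.5, 2.7]
finger_gap: -0.002
```

Request:
apply_moves:
  increments:
    - [-1,[-0.6,0,0.42],0]
    - [-1,[-0.6,0,0.42],0]
    - [-1,[-0.6,0,0.42],0]

```text
time_s: 17.1
tool_pos: [0.5343, 0.0004, 0.9306]
eef_rot: [-0.005, 0.812, 0.035]
wrist_force: [-0.6, 0.2, 0.1]
finger_gap: 0.004
```

Run:
```python
from h import *
to(.615,.0195,.7)
```

```text
t 17.1 pos [5.343e-01 4.000e-04 9.306e-01] F [-0.6  0.2  0.1] gap 0.004 q [-0.1   0.28  0.43  0.06 -0.37  2.05  1.57]
R [[0.688, -0.033, 0.725], [0.029, 0.999, 0.018], [-0.726, 0.009, 0.688]]
tool shift [ 0.2233  0.0144 -0.0998] dist 0.245
```

Request:
apply_moves:
  increments:
    - [-1,[0.015,0.001,-0.007],0]
    - [-1,[0.045,0.003,-0.02],0]
    - [-1,[0.08,0.005,-0.036],0]
    - [-1,[0.115,0.007,-0.051],0]
    - [-1,[0.15,0.009,-0.067],0]
    - [-1,[0.185,0.012,-0.083],0]
    - [-1,[0.223,0.014,-0.1],0]
    - [-1,[0.223,0.014,-0.1],0]

```text
time_s: 17.9
tool_pos: [0.6137, 0.0204, 0.6928]
eef_rot: [-0.009, 0.822, 0.036]
wrist_force: [-0.5, 0.8, -0.4]
finger_gap: -0.006
```

Run:
```python
from h import *
to(.61,.0195,.4)
```

```text
t 17.9 pos [0.6137 0.0204 0.6928] F [-0.5  0.8 -0.4] gap -0.006 q [-0.72 -0.22  0.45  1.27  0.24  1.33  1.4 ]
R [[0.68, -0.036, 0.732], [0.029, 0.999, 0.022], [-0.733, 0.006, 0.681]]
tool shift [ 0.212  -0.0026 -0.202 ] dist 0.293
```

Request:
apply_moves:
  increments:
    - [-1,[0.026,0,-0.025],0]
    - [-1,[0.053,0,-0.049],0]
    - [-1,[0.08,0,-0.074],0]
    - [-1,[0.108,-0.001,-0.099],0]
    - [-1,[0.135,-0.001,-0.124],0]
    - [-1,[0.162,-0.002,-0.149],0]
    - [-1,[0.188,-0.002,-0.173],0]
    - [-1,[0.215,-0.002,-0.198],0]

```text
time_s: 18.7
tool_pos: [0.6175, 0.0199, 0.4078]
eef_rot: [-0.01, 0.811, 0.035]
wrist_force: [1.1, -0.2, -0.1]
finger_gap: 0.001
```

Run:
```python
from h import *
to(.605,.0195,.1)
```

```text
t 18.7 pos [0.6175 0.0199 0.4078] F [ 1.1 -0.2 -0.1] gap 0.001 q [-0.08 -0.3  -0.02  1.93  0.05  0.75  1.49]
R [[0.688, -0.035, 0.725], [0.028, 0.999, 0.022], [-0.725, 0.005, 0.689]]
tool shift [ 0.2146 -0.0015 -0.221 ] dist 0.308
```

Request:
apply_moves:
  increments:
    - [-1,[0.024,0,-0.025],0]
    - [-1,[0.048,0,-0.05],0]
    - [-1,[0.072,0,-0.075],0]
    - [-1,[0.096,-0.001,-0.1],0]
    - [-1,[0.12,-0.001,-0.124],0]
    - [-1,[0.12,-0.001,-0.124],0]

```text
time_s: 19.3
tool_pos: [0.6109, 0.0199, 0.2355]
eef_rot: [-0.011, 0.813, 0.036]
wrist_force: [-0.5, -0.2, 0.2]
finger_gap: 0.003
```

Run:
```python
from h import *
im,d=snapshot('scene')
cv2.imwrite('pics/s7.png',cv2.resize(im[110:260,160:360],None,fx=4,fy=4,interpolation=cv2.INTER_CUBIC))
to(.605,.0195,.107)
```

```text
t 19.35 pos [0.6124 0.0201 0.2389] F [0.9 0.1 1.1] gap 0.002 q [-0.06 -0.21 -0.03  2.21  0.09  0.38  1.44]
R [[0.69, -0.036, 0.723], [0.028, 0.999, 0.023], [-0.723, 0.004, 0.691]]
tool shift [ 0.0902 -0.0009 -0.0965] dist 0.132
```

View pics/s7.png

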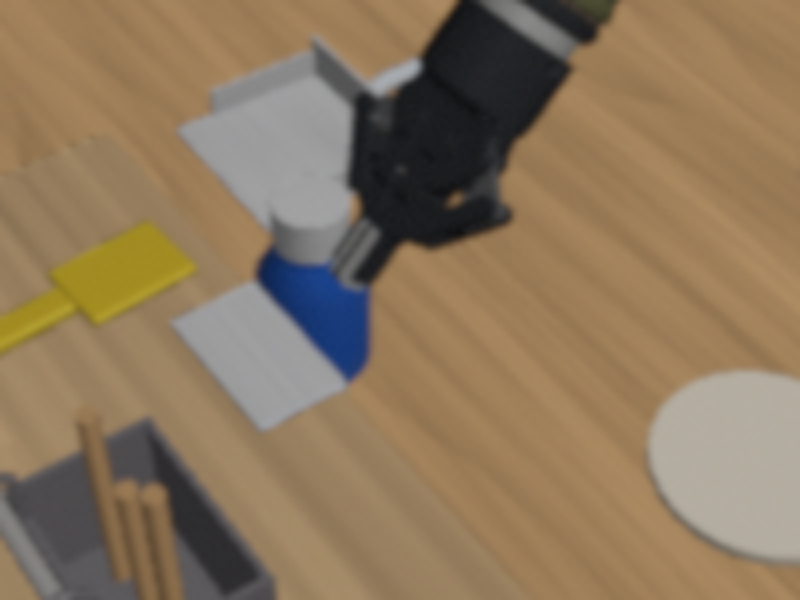

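Nine viewed. The shut fingers at (355,255) stand in front of the clip plate at (260,355), tilted, with the blue jar behind and clear of them. Going lower.

Request:
apply_moves:
  increments:
    - [-1,[0.018,0,-0.019],0]
    - [-1,[0.036,0,-0.039],0]
    - [-1,[0.054,0,-0.058],0]
    - [-1,[0.072,-0.001,-0.077],0]
    - [-1,[0.09,-0.001,-0.0965],0]
    - [-1,[0.09,-0.001,-0.0965],0]

```text
time_s: 19.95
tool_pos: [0.6094, 0.0161, 0.1248]
eef_rot: [-0.011, 0.804, 0.025]
wrist_force: [-1.2, -1.0, 0.5]
finger_gap: -0.003
```

Run:
```python
from h import *
to(.655,.0205,.105)
```

```text
t 19.95 pos [0.6094 0.0161 0.1248] F [-1.2 -1.   0.5] gap -0.003 q [-0.32 -0.05  0.22  2.34  0.62  0.11  0.91]
R [[0.693, -0.027, 0.72], [0.018, 1.0, 0.019], [-0.72, -0.0, 0.694]]
tool shift [0.046  0.0032 0.0192] dist 0.05
```

Request:
apply_moves:
  increments:
    - [-1,[0.005,0.001,-0.005],0]
    - [-1,[0.011,0.003,-0.011],0]
    - [-1,[0.011,0.003,-0.011],0]
    - [-1,[0.011,0.003,-0.011],0]

```text
time_s: 20.35
tool_pos: [0.6149, 0.0192, 0.116]
eef_rot: [-0.009, 0.794, 0.025]
wrist_force: [0.1, 0.7, 0.4]
finger_gap: 0.004
```

Run:
```python
from h import *
to(.655,.0205,.108)
```

```text
t 20.35 pos [0.6149 0.0192 0.116 ] F [0.1 0.7 0.4] gap 0.004 q [-0.91 -0.06  0.81  2.36  1.11  0.1   0.44]
R [[0.701, -0.026, 0.713], [0.019, 1.0, 0.017], [-0.713, 0.001, 0.701]]
tool shift [0.0338 0.0003 0.023 ] dist 0.041
```

Request:
apply_moves:
  increments:
    - [-1,[0.007,0,0.005],0]
    - [-1,[0.014,0,0.01],0]
    - [-1,[0.02,0,0.016],0]
    - [-1,[0.026,0,0.021],0]
    - [-1,[0.031,0,0.0255],0]
    - [-1,[0.031,0,0.0255],0]

```text
time_s: 20.95
tool_pos: [0.6498, 0.0255, 0.1293]
eef_rot: [-0.014, 0.803, 0.021]
wrist_force: [-9.4, 0.0, -1.8]
finger_gap: 0.0
```

Run:
```python
from h import *
im,d=snapshot('scene')
cv2.imwrite('pics/s8.png',cv2.resize(im[90:260,160:360],None,fx=3.5,fy=3.5,interpolation=cv2.INTER_CUBIC))
to(.655,.0205,.126)
```

```text
t 21.0 pos [0.65   0.0248 0.1291] F [-5.7  6.2 -2.8] gap 0.001 q [-1.12  0.02  1.03  2.27  0.42  0.1   1.1 ]
R [[0.695, -0.024, 0.719], [0.013, 1.0, 0.02], [-0.719, -0.005, 0.695]]
tool shift [ 0.0057 -0.0044  0.0013] dist 0.007
```

View pics/s8.png

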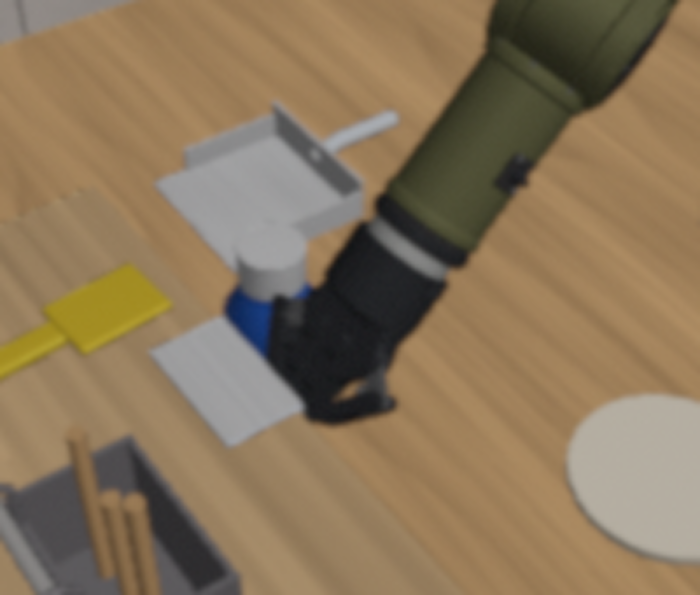

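Ten viewed. The fingers at about (310,400) are under the clip edge, but the TCP rose to z = 0.129 because joint 6 is at its limit, and the tip touches the bar's front with about 6–9 N. I back off, go lower and enter again.

Request:
apply_moves:
  increments:
    - [-1,[-0.003,-0.003,-0.02],0]
    - [-1,[0.002,-0.004,-0.034],0]
    - [-1,[0.011,-0.004,-0.046],0]
    - [-1,[0.011,-0.004,-0.046],0]
    - [-1,[0.011,-0.004,-0.046],0]
    - [-1,[0.011,-0.004,-0.046],0]

```text
time_s: 21.6
tool_pos: [0.6192, 0.0238, 0.1045]
eef_rot: [-0.016, 0.796, 0.017]
wrist_force: [0.7, -0.0, -0.7]
finger_gap: -0.001
```

Run:
```python
from h import *
to(.655,.0205,.108)
```

```text
t 21.6 pos [0.6192 0.0238 0.1045] F [ 0.7 -0.  -0.7] gap -0.001 q [-1.35 -0.04  1.24  2.37  1.42  0.1   0.13]
R [[0.7, -0.021, 0.714], [0.009, 1.0, 0.02], [-0.714, -0.008, 0.7]]
tool shift [ 0.0225 -0.004   0.028 ] dist 0.036
```

Request:
apply_moves:
  increments:
    - [-1,[0.008,-0.001,0.006],0]
    - [-1,[0.016,-0.002,0.012],0]
    - [-1,[0.016,-0.002,0.012],0]
    - [-1,[0.016,-0.002,0.012],0]

```text
time_s: 22.0
tool_pos: [0.6315, 0.024, 0.1146]
eef_rot: [-0.017, 0.794, 0.011]
wrist_force: [0.0, 0.5, 1.0]
finger_gap: -0.002
```

Run:
```python
from h import *
to(.655,.0205,.108)
```

```text
t 22.0 pos [0.6315 0.024  0.1146] F [0.  0.5 1. ] gap -0.002 q [-1.35 -0.02  1.24  2.33  1.14  0.1   0.39]
R [[0.701, -0.016, 0.713], [0.003, 1.0, 0.019], [-0.713, -0.011, 0.701]]
tool shift [ 0.0212 -0.0038  0.012 ] dist 0.025
```

Joint 6's lower limit lifts the tool as it goes forward. I use the same effect to shed 2–3° of tilt with a short downward overreach in free space.

Request:
apply_moves:
  increments:
    - [-1,[0.2,0,-0.21],0]
    - [-1,[0.2,0,-0.21],0]

```text
time_s: 22.2
tool_pos: [0.6359, 0.0128, 0.1128]
eef_rot: [-0.045, 0.771, -0.018]
wrist_force: [0.6, -0.4, 1.4]
finger_gap: -0.003
```

Run:
```python
from h import *
to(.655,.0205,.105)
```

```text
t 22.2 pos [0.6359 0.0128 0.1128] F [ 0.6 -0.4  1.4] gap -0.003 q [-1.08  0.02  0.97  2.34  1.57  0.1  -0.05]
R [[0.717, -0.001, 0.697], [-0.033, 0.999, 0.035], [-0.696, -0.048, 0.716]]
tool shift [0.0189 0.008  0.008 ] dist 0.022
```

The wrist singularity at joint 6 ≈ 0.1 confuses that. I retreat up and forward of the lip, lower the tilt to about 40° there (joint 6 then has room), and come back down.

Request:
apply_moves:
  increments:
    - [-1,[-0.012,0.003,-0.011],0]
    - [-1,[-0.022,0.006,-0.02],0]
    - [-1,[-0.045,0.005,0],0]
    - [-1,[-0.07,0.004,0.022],0]
    - [-1,[-0.093,0.002,0.045],0]
    - [-1,[-0.116,0,0.069],0]
    - [-1,[-0.116,0,0.069],0]

```text
time_s: 22.9
tool_pos: [0.6024, 0.0191, 0.2474]
eef_rot: [-0.044, 0.765, -0.018]
wrist_force: [-0.1, -0.7, 0.3]
finger_gap: -0.002
```

Run:
```python
from h import *
to(.56,.02,.38)
```

```text
t 22.9 pos [0.6024 0.0191 0.2474] F [-0.1 -0.7  0.3] gap -0.002 q [-0.6  -0.3   0.38  2.26  0.69  0.45  0.88]
R [[0.721, -0.0, 0.693], [-0.032, 0.999, 0.034], [-0.692, -0.047, 0.72]]
tool shift [-0.1223 -0.0052  0.0662] dist 0.139
```

Request:
apply_moves:
  increments:
    - [-1,[-0.03,-0.001,0.016],0]
    - [-1,[-0.06,-0.002,0.033],0]
    - [-1,[-0.09,-0.004,0.05],0]
    - [-1,[-0.122,-0.005,0.066],0]
    - [-1,[-0.122,-0.005,0.066],0]
    - [-1,[-0.122,-0.005,0.066],0]

```text
time_s: 23.5
tool_pos: [0.6031, 0.0223, 0.3168]
eef_rot: [-0.043, 0.789, -0.021]
wrist_force: [-1.8, 2.4, 0.9]
finger_gap: -0.0
```

Run:
```python
from h import *
to(.6,.02,.2)
```

```text
t 23.5 pos [0.6031 0.0223 0.3168] F [-1.8  2.4  0.9] gap -0.0 q [ 0.08 -0.3  -0.2   2.12  0.14  0.55  1.35]
R [[0.704, 0.003, 0.71], [-0.035, 0.999, 0.031], [-0.709, -0.046, 0.703]]
tool shift [ 0.0807  0.0031 -0.0844] dist 0.117
```

Request:
apply_moves:
  increments:
    - [-1,[-0.14,0,-0.02],0]
    - [-1,[-0.14,0,-0.02],0]
    - [-1,[-0.14,0,-0.02],0]

```text
time_s: 23.8
tool_pos: [0.5897, 0.0251, 0.3001]
eef_rot: [-0.046, 0.831, -0.031]
wrist_force: [0.0, -1.2, 1.4]
finger_gap: 0.001
```

Run:
```python
from h import *
to(.6,.02,.2)
```

```text
t 23.8 pos [0.5897 0.0251 0.3001] F [ 0.  -1.2  1.4] gap 0.001 q [-0.03 -0.3  -0.14  2.14  0.22  0.59  1.27]
R [[0.674, 0.01, 0.739], [-0.046, 0.999, 0.029], [-0.737, -0.053, 0.674]]
tool shift [ 0.081   0.0004 -0.06  ] dist 0.101
```

Request:
apply_moves:
  increments:
    - [-1,[-0.14,0,-0.04],0]
    - [-1,[-0.14,0,-0.04],0]
    - [-1,[-0.14,0,-0.04],0]

```text
time_s: 24.1
tool_pos: [0.5702, 0.0382, 0.2731]
eef_rot: [-0.057, 0.88, -0.038]
wrist_force: [-0.5, 0.5, 0.8]
finger_gap: -0.003
```

Run:
```python
from h import *
to(.605,.02,.2)
```

```text
t 24.1 pos [0.5702 0.0382 0.2731] F [-0.5  0.5  0.8] gap -0.003 q [ 0.07 -0.3  -0.26  2.17  0.19  0.61  1.26]
R [[0.637, 0.01, 0.771], [-0.056, 0.998, 0.034], [-0.769, -0.065, 0.636]]
tool shift [ 0.0794 -0.0131 -0.0203] dist 0.083
```

Tilt is now 39.7°, and the fingers' upper flank is parallel to the lip. Down again.

Request:
apply_moves:
  increments:
    - [-1,[0.02,-0.004,-0.005],0]
    - [-1,[0.04,-0.008,-0.01],0]
    - [-1,[0.06,-0.011,-0.015],0]
    - [-1,[0.08,-0.013,-0.02],0]
    - [-1,[0.08,-0.013,-0.02],0]

```text
time_s: 24.6
tool_pos: [0.6046, 0.0188, 0.1968]
eef_rot: [-0.057, 0.885, -0.039]
wrist_force: [-0.9, 0.4, -0.1]
finger_gap: 0.004
```

Run:
```python
from h import *
to(.612,.02,.105)
```

```text
t 24.6 pos [0.6046 0.0188 0.1968] F [-0.9  0.4 -0.1] gap 0.004 q [ 0.17 -0.14 -0.31  2.2   0.29  0.42  1.2 ]
R [[0.633, 0.011, 0.774], [-0.058, 0.998, 0.034], [-0.772, -0.066, 0.632]]
tool shift [ 0.0755  0.0073 -0.0523] dist 0.092
```

Request:
apply_moves:
  increments:
    - [-1,[0.015,0.001,-0.01],0]
    - [-1,[0.03,0.003,-0.021],0]
    - [-1,[0.045,0.004,-0.031],0]
    - [-1,[0.06,0.006,-0.042],0]
    - [-1,[0.0755,0.007,-0.052],0]
    - [-1,[0.0755,0.007,-0.052],0]

```text
time_s: 25.2
tool_pos: [0.6112, 0.0191, 0.1037]
eef_rot: [-0.059, 0.888, -0.04]
wrist_force: [-0.2, 0.1, 0.3]
finger_gap: 0.003
```

Run:
```python
from h import *
to(.656,.02,.106)
```

```text
t 25.2 pos [0.6112 0.0191 0.1037] F [-0.2  0.1  0.3] gap 0.003 q [ 0.23  0.03 -0.4   2.27  0.8   0.25  0.7 ]
R [[0.631, 0.011, 0.776], [-0.059, 0.998, 0.035], [-0.774, -0.068, 0.63]]
tool shift [0.0264 0.0012 0.0362] dist 0.045
```

Request:
apply_moves:
  increments:
    - [-1,[0.006,0,0.008],0]
    - [-1,[0.012,0,0.016],0]
    - [-1,[0.018,0.001,0.025],0]
    - [-1,[0.0245,0.001,0.034],0]
    - [-1,[0.0245,0.001,0.034],0]
    - [-1,[0.0245,0.001,0.034],0]

```text
time_s: 25.8
tool_pos: [0.6533, 0.0198, 0.106]
eef_rot: [-0.058, 0.888, -0.04]
wrist_force: [-0.3, -0.3, -0.3]
finger_gap: -0.002
```

Run:
```python
from h import *
to(.653,.02,.124)
```

```text
t 25.8 pos [0.6533 0.0198 0.106 ] F [-0.3 -0.3 -0.3] gap -0.002 q [ 0.22  0.12 -0.39  2.18  0.83  0.27  0.69]
R [[0.63, 0.011, 0.776], [-0.059, 0.998, 0.034], [-0.774, -0.068, 0.63]]
tool shift [-0.0141 -0.0011  0.0111] dist 0.018
```

In place with no contact. Pushing up in stages and watching the force.

Request:
apply_moves:
  increments:
    - [-1,[-0.006,0,0.005],0]
    - [-1,[-0.011,-0.001,0.009],0]
    - [-1,[-0.014,-0.001,0.0115],0]
    - [-1,[-0.016,-0.001,0.013],0]
    - [-1,[-0.016,-0.001,0.013],0]

```text
time_s: 26.3
tool_pos: [0.6525, 0.0199, 0.1261]
eef_rot: [-0.059, 0.889, -0.041]
wrist_force: [-1.6, -0.0, -0.7]
finger_gap: -0.001
```

Request:
apply_moves:
  increments:
    - [-1,[-0.0015,0,0.0013],0]
    - [-1,[-0.003,0,0.0025],0]
    - [-1,[-0.003,0,0.0025],0]

```text
time_s: 26.6
tool_pos: [0.6515, 0.0199, 0.1288]
eef_rot: [-0.059, 0.892, -0.042]
wrist_force: [-3.9, 0.1, -3.1]
finger_gap: 0.004
```

Request:
apply_moves:
  increments:
    - [-1,[-0.0015,0,0.0013],0]
    - [-1,[-0.003,0,0.0025],0]
    - [-1,[-0.003,0,0.0025],0]

```text
time_s: 26.9
tool_pos: [0.651, 0.0199, 0.1323]
eef_rot: [-0.059, 0.893, -0.042]
wrist_force: [-3.8, 0.4, -2.7]
finger_gap: -0.004
```

Contact with about 3 N downward matches the switch friction, so the bar is moving. Continuing.

Request:
apply_moves:
  increments:
    - [-1,[-0.001,0,0.002],0]
    - [-1,[-0.0025,0,0.0035],0]
    - [-1,[-0.0025,0,0.0035],0]

```text
time_s: 27.2
tool_pos: [0.6511, 0.0199, 0.1352]
eef_rot: [-0.059, 0.896, -0.043]
wrist_force: [-5.8, -0.2, -4.5]
finger_gap: 0.003
```

Request:
apply_moves:
  increments:
    - [-1,[-0.001,0,0.002],0]
    - [-1,[-0.0025,0,0.0035],0]
    - [-1,[-0.0025,0,0.0035],0]

```text
time_s: 27.5
tool_pos: [0.6502, 0.0198, 0.1368]
eef_rot: [-0.059, 0.901, -0.044]
wrist_force: [-4.4, 1.5, -12.1]
finger_gap: 0.003
```

Request:
apply_moves:
  increments:
    - [-1,[-0.001,0,0.003],0]
    - [-1,[-0.002,0,0.004],0]
    - [-1,[-0.002,0,0.004],0]

```text
time_s: 27.8
tool_pos: [0.6496, 0.0196, 0.1377]
eef_rot: [-0.059, 0.908, -0.045]
wrist_force: [-5.8, 0.7, -14.4]
finger_gap: 0.003
```

Run:
```python
from h import *
to(.65,.02,.106)
```

```text
t 27.8 pos [0.6496 0.0196 0.1377] F [ -5.8   0.7 -14.4] gap 0.003 q [ 0.28  0.06 -0.45  2.14  0.58  0.34  0.93]
R [[0.615, 0.014, 0.788], [-0.064, 0.997, 0.032], [-0.786, -0.071, 0.614]]
tool shift [ 0.0251  0.0027 -0.0191] dist 0.032
```

The force stalled at about 14 N, which looks like the stop. To confirm, I drop 20 mm, go 6 mm deeper and push again. If the bar is home, the force should rise at once, without the 3 N plateau.

Request:
apply_moves:
  increments:
    - [-1,[0.008,0.001,-0.006],0]
    - [-1,[0.016,0.001,-0.012],0]
    - [-1,[0.018,0.001,-0.01],0]
    - [-1,[0.0195,0.001,-0.0075],0]
    - [-1,[0.0195,0.001,-0.0075],0]

```text
time_s: 28.3
tool_pos: [0.6587, 0.0196, 0.1213]
eef_rot: [-0.059, 0.901, -0.044]
wrist_force: [-0.7, 0.8, -0.1]
finger_gap: 0.003
```

Run:
```python
from h import *
to(.655,.02,.133)
```

```text
t 28.3 pos [0.6587 0.0196 0.1213] F [-0.7  0.8 -0.1] gap 0.003 q [ 0.26  0.11 -0.42  2.14  0.7   0.31  0.82]
R [[0.62, 0.014, 0.785], [-0.063, 0.997, 0.032], [-0.782, -0.07, 0.619]]
tool shift [-0.0115 -0.0005  0.0044] dist 0.012
```

No force at this deeper position, where a bar that was still down would be touching, so it has moved. I back out 5 mm for body clearance and then do the firm push.

Request:
apply_moves:
  increments:
    - [-1,[-0.003,0,-0.004],0]
    - [-1,[-0.008,0,0],0]
    - [-1,[-0.008,0,0],0]

```text
time_s: 28.6
tool_pos: [0.6547, 0.0205, 0.1296]
eef_rot: [-0.059, 0.898, -0.044]
wrist_force: [0.6, -0.1, -0.4]
finger_gap: 0.002
```

Request:
apply_moves:
  increments:
    - [-1,[-0.0015,0,0.0013],0]
    - [-1,[-0.003,0,0.0025],0]
    - [-1,[-0.003,0,0.0025],0]

```text
time_s: 28.9
tool_pos: [0.6534, 0.0204, 0.132]
eef_rot: [-0.059, 0.901, -0.045]
wrist_force: [-3.2, 0.1, -2.8]
finger_gap: 0.002
```

Request:
apply_moves:
  increments:
    - [-1,[-0.001,0,0.002],0]
    - [-1,[-0.0025,0,0.0035],0]
    - [-1,[-0.0025,0,0.0035],0]

```text
time_s: 29.2
tool_pos: [0.6525, 0.0202, 0.1335]
eef_rot: [-0.059, 0.906, -0.046]
wrist_force: [-4.7, 0.7, -8.3]
finger_gap: -0.002
```

Request:
apply_moves:
  increments:
    - [-1,[-0.001,0,0.002],0]
    - [-1,[-0.0025,0,0.0035],0]
    - [-1,[-0.0025,0,0.0035],0]

```text
time_s: 29.5
tool_pos: [0.6516, 0.02, 0.1351]
eef_rot: [-0.059, 0.912, -0.047]
wrist_force: [-5.7, 2.0, -13.5]
finger_gap: -0.001
```

Request:
apply_moves:
  increments:
    - [-1,[-0.001,0,0.003],0]
    - [-1,[-0.0025,0,0.0055],0]
    - [-1,[-0.0025,0,0.0055],0]

```text
time_s: 29.8
tool_pos: [0.6509, 0.0196, 0.1362]
eef_rot: [-0.059, 0.92, -0.049]
wrist_force: [-7.5, 1.5, -15.5]
finger_gap: 0.002
```

Request:
apply_moves:
  increments:
    - [-1,[0.008,0.001,-0.006],0]
    - [-1,[0.02,0.001,-0.015],0]
    - [-1,[0.012,0.001,-0.027],0]
    - [-1,[0,0.001,-0.042],0]
    - [-1,[-0.012,0,-0.055],0]
    - [-1,[-0.012,0,-0.055],0]

```text
time_s: 30.4
tool_pos: [0.6035, 0.0199, 0.1183]
eef_rot: [-0.06, 0.909, -0.046]
wrist_force: [-0.6, 0.7, 0.6]
finger_gap: 0.0
```

Run:
```python
from h import *
to(.59,.02,.25)
```

```text
t 30.4 pos [0.6035 0.0199 0.1183] F [-0.6  0.7  0.6] gap 0.0 q [ 0.27 -0.01 -0.44  2.26  0.61  0.3   0.87]
R [[0.614, 0.015, 0.789], [-0.066, 0.997, 0.032], [-0.787, -0.072, 0.613]]
tool shift [-0.1119 -0.0095  0.0701] dist 0.132
```

Clear of the shelf. Lifting away for the final check.

Request:
apply_moves:
  increments:
    - [-1,[-0.03,-0.002,0.017],0]
    - [-1,[-0.06,-0.005,0.035],0]
    - [-1,[-0.09,-0.007,0.053],0]
    - [-1,[-0.112,-0.009,0.07],0]
    - [-1,[-0.112,-0.009,0.07],0]
    - [-1,[-0.112,-0.009,0.07],0]

```text
time_s: 31.0
tool_pos: [0.593, 0.021, 0.2553]
eef_rot: [-0.06, 0.899, -0.046]
wrist_force: [-0.6, 0.3, -1.1]
finger_gap: 0.002
```

Run:
```python
from h import *
for n in ('scene','top'):
    im,d=snapshot(n); W=cloud(n,d); x,y,z=np.moveaxis(W,-1,0)
    m=(np.hypot(x-.428,y-.3495)<.06)&(z>.155)&(z<.18); print('cap',m.sum(),np.round(cv2.minEnclosingCircle(W[m][:,:2].astype(np.float32))[0],4),np.median(z[m]))
    W0=np.load(n+'W.npy')
    for l in ('dustpan','scraper'):
        for r in outline_of(l,n)[:1]: print(n,l,np.median(W[r['pixels']],0).round(3),np.round(r['bbox']))
    if n=='scene': cv2.imwrite('pics/fin.png',cv2.resize(im,(800,600)))
s=read_state(); print(s['tool_pos'],s['wrist_force'],s['joint_vel'].round(3),s['time_s'])
```

```text
cap 581 [0.4266 0.3497] 0.1695674750751416
scene dustpan [ 0.433 -0.358  0.005] [203. 119. 253. 166.]
scene scraper [ 0.739 -0.071  0.208] [126. 165. 208. 214.]
cap 389 [0.4274 0.3488] 0.1696971793036755
top dustpan [ 0.438 -0.34   0.004] [343. 211. 403. 302.]
top scraper [ 0.736 -0.075  0.208] [277.  74. 300. 152.]
[0.58977792 0.02039044 0.24904808] [0.24818741 0.19015768 0.23478001] [-0.    -0.002 -0.    -0.    -0.004  0.004  0.002] 31.3
```

View pics/fin.png

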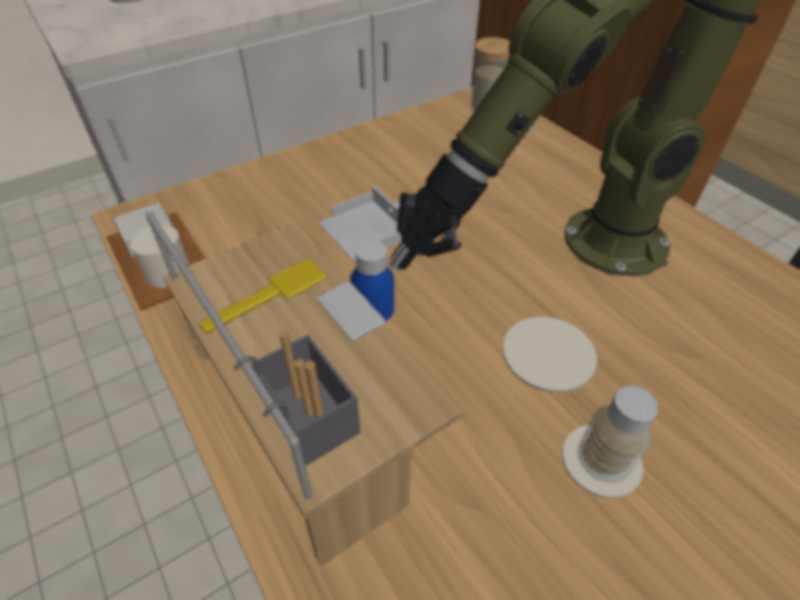

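Twelve viewed. The jar stands upright on the small coaster at (605,455). The blue jar (372,280), scraper (265,295) and dustpan (365,222) are where they were, and the arm is free at (425,225). Handing in.

```bash
python3 -c "
from cell import *
print(finish_job())"
```

```text
the job is handed in; nothing more can be done
None
```

The jar is on the small coaster and the lamp switch was pushed up to its stop. I handed the job in at about 31 s of the 45 s allowed.

- **Jar:** lifted by its cap and set down upright on the smaller coaster. The last check put its cap centre at (0.427, 0.349), within about 2 mm of the coaster's centre, with the cap top at 0.170 m, as expected for standing on it.
- **Switch:** pushed up with the shut fingers tilted about 39°. The bar moved about 8 mm against roughly 3 N, then stalled at 14–15 N. A second push stalled at the same height. I judged it fully home from force and position only, because no camera shows the bar.
- **Left alone:** the scraper, dustpan and blue jar look unmoved. The network's dustpan median differed by about 1 cm in the scene view, where the arm partly hid it, but agreed within 3 mm in the top view.
- **What went wrong:** the moves cannot command tilt, so I got it by pushing against joint limits. The first two attempts to reach the switch failed: one lost the tilt on the way down. The other touched the bar's front at about 9 N, so I backed out and came in again at a lower tilt.

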